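# Hold a heat sink against the sprung plate of a power supply's rear panel

## Robot

A 6-joint arm with a two-finger parallel gripper is mounted at the origin on a cart in front of the work surface, level with it; the furniture and walls round the work are solid. World frame = base frame: x ahead of the robot, y to its left, z up, the work surface at z = 0. Lengths are in mm, angles in rad, forces in N, time in s.
With the tool pointing down it reaches from about 400 to 925 mm from the base axis. Payload 12.5 kg.
Tool frame: the origin (TCP) lies between the finger pads; the fingertips stand 19 mm ahead of it and the grasp point (between the pads) is the TCP (env.tips_ahead is the distance from the TCP to the fingertips, in mm); z points along the fingers, y is the line along which they close (so a half turn about z gives the same grasp; the last joint's range is limited). The gripper opens to 95 mm and grips with 3 to 60 N. Pads are 20 mm wide; open, the fingers measure 119 mm over their backs; the gripper's body (75 mm by 180 mm) begins 59 mm behind the grasp point.
Start: joints at [1.236, 0.491, 1.559, -0, 1.092, -0.106], TCP at [141.736, 608.733, 233.661] pointing down, gripper open.
Joint ranges: [-3.1, 3.1], [-0.84, 2.19], [0.05, 2.79], [-1.13, 4.28], [0.06, 2.93], [-2.69, 2.69]. Speed limits (rad/s): [2.22, 2.22, 2.79, 3.14, 3.14, 3.14].

## Interface

Orientations are given as [roll, pitch, yaw] about the fixed x, y, z axes, in that order (R = Rz(yaw) Ry(pitch) Rx(roll)).
In Python, from cell import env gives the robot as it stands.
- The arm moves only by the shell command python3 -m crank 'ROWS'. ROWS is JSON, a list of rows, each a list of 5 numbers: the shift along the tool's x, y, z in mm, then the turn about the tool's z in degrees, then the finger opening in mm, from 0 to 95.1. In form: [[dx, dy, dz, yaw, grip], ...]. A call has 1 to 10 rows; each row is the pose to reach, as a shift and turn from the pose commanded when the call began, along the tool's axes at that moment; what a row does not reach only later rows make up. A row lasts 1/12 s, in which the tool goes at most 41.7 mm and 7.16 degrees, less where a joint would pass 70% of its speed; a pose out of reach is approached as far as the arm can. A call with a gripper value outside its range is refused whole. The fingers move at their own pace and stop on an object; the grip force is fixed at half the most. Time passes only in rows, so rows that repeat a pose let the fingers close. It gives the time, the measured TCP pose, the force, the opening and the grip force at its end, in the units of the state.
- env.state(): the state, without advancing time (a new reading comes with each control period).
- env.read_camera(name): name is "side" or "top"; returns a dict with "img" (480x640x3 uint8, blue, green, red), "K" (3x3 intrinsics, pixels), "k1" (the pictures are not rectified: a ray, as slopes to the right and down, at radius r is drawn at 1 + k1 r^2 times it, then the intrinsics apply), "pose" (4x4, takes a point from camera to world coordinates). Camera axes: x right, y down, z forward; pixel columns grow to the right and rows downward; lengths in mm; the calibration is good to about 2 mm. A picture is of the moment at which its call begins. There is no depth.
- env.job_done(): hands the job in; it is judged then, once.
The state is a dict: "t": time; "joints": joint angles; "qvel": joint speeds; "tau": joint torques, N m; "eef_pos": TCP position; "tcp_rot": TCP orientation; "ft_force": force on the tool from outside, world axes, zero at the start; "moment": the same for the moment, N m; "opening": opening from 0.0 (shut) to 1.0 (fully open); "grip_force": force on a finger pad.
Only numpy, scipy, OpenCV 4.12 (cv2) and the standard library are available. Lean on these libraries where they do the work, as an engineer would, in place of code of your own. Each camera call takes 0.05 s, during which the arm holds its last target. There are 200 camera calls.

## Task

The rear panel of the opened power supply leans out towards you on its foot hinge: swing it up until it stands fully upright against the case. Then stand the larger finned heat sink on the tray between the two locating tabs, flat face to the panel, and press it squarely and gently against the sprung copper plate with a steady push of about 11 N, which sends the plate about 7 of its 10 mm in. Finish while still pressing like this, as a colleague will now drive the screws from inside; leave the other things alone.

Things in the scene. Friction and masses are not known exactly. Their poses are not given: they have to be found in the camera images.
- chassis: power supply, lid off, fixed to the bench, 200 mm wide (y), 90 mm high. Origin: on the bench right under the outer face of the upright rear panel, mid-width; x points into the case. From x=-75 to 0 mm a bare tray skirt, top at z=12 mm; on it two tabs 12 mm high at y=+-31.5 mm (inner faces), x=-38 to -8 mm, flared outwards to x=-52 mm. Walls, caps inside: below z=90 mm
- rear_panel (a joint): tilt of the rear panel, rad: 0 = upright, closed against the case (end stop); grows as it leans out over the skirt towards -x of the chassis. Hinge line along the chassis y at x=0, z=12 mm; panel 198 mm wide, 4 mm thick, top edge 76 mm from the hinge. Stays where it is left; moving it takes about 3 N at the top edge; follow its arc, a push that drags along it can jam
- panel_edge (a point): point on the top edge of the rear panel's outer face, 76 mm from the hinge and at y=-65 mm of the chassis (the robot's right), where the panel is bare: a good spot to push. Two binding posts and an inlet stand out 3 to 17 mm on the other half, at y=50 to 90 mm
- plate_slide (a joint): how far the sprung copper plate is pushed in, m: 0 = out (face 10 mm proud of the panel), 0.010 = flush, at its stop. Spring of 1.6 N per mm without preload, so 0.007 is about 11 N
- heat_plate: sprung copper plate in the middle of the rear panel, face 40 mm wide and 42 mm high; it moves straight into the panel. Its x axis points into the case
- plate_face (a point): centre of the copper plate's outer face; with the panel upright it is 47 mm above the bench, at y=0 of the chassis
- heat_sink: the larger finned aluminium heat sink, standing: 36 mm deep (x), 58 mm wide (y), 66 mm high, about 0.2 kg. Origin: centre of its underside. Its flat face looks to its +x, fins upright at -x; solid enough to be gripped across the 58 mm width. It stands with +x away from the robot, give or take 35 degrees
- sink_face (a point): centre of the heat sink's flat face: 18 mm ahead (+x) of the origin, 33 mm up
- small_sink: smaller finned heat sink, 36 x 24 x 40 mm high, for another unit; a bystander. Origin: centre of its underside
- driver: screwdriver with blue and black handle, 160 mm long, lying on the bench for the colleague; a bystander
- relay_board: small circuit module, 20 x 30 x 13 mm; a bystander. Origin: centre of its underside
- battery: 9 V block battery, 52 x 27 x 18 mm, lying flat; a bystander
- flux_tin: round tin with a yellow lid, 64 mm across and 28 mm high; a bystander
Things that resemble listed ones, but are neither listed nor needed, are in the scene too. Leave any brown or turquoise look-alike of the heat_sink alone.

How it is judged (in metres and radians):
On the way:
1. the rear panel stands upright against the case (value of joint rear_panel below 0.04 rad), for 0.3 s.
At the end, for the whole second after the job is handed in: Panel upright (within 0.04 rad); the larger heat sink upright on the tray between the tabs (5 mm sideways, 4 mm in height, 4.5 degrees), its flat face still pressed by the robot on the copper plate with 6 to 16 N, the plate 3.5 to 9.8 mm in; nothing moving (value of joint rear_panel below 0.04 rad and contact force between heat_sink and heat_plate between 6 and 16 N and value of joint plate_slide between 0.0035 and 0.0098 m and x of sink_face in the frame of chassis between -0.012 and 0.002 m and y of sink_face in the frame of chassis between -0.005 and 0.005 m and z of heat_sink in the frame of chassis between 0.009 and 0.016 m and angle between the x axis of heat_sink and the x axis of chassis, either way round below 0.08 rad and angle between heat_sink's own z axis and vertical below 0.08 rad and contact force between any of the fingers, the arm and heat_sink above 3 N and linear speed of heat_sink below 0.01 m/s); the arm keeps its last pose, push and grip.
It fails at once if the heat sink is rammed into the plate (over 30 N) (contact force between heat_sink and heat_plate above 30 N).
It fails at once if another thing on the bench is shifted by more than 40 mm (distance of any of small_sink, driver, relay_board, battery, flux_tin from where it was at the start of the episode above 0.04 m).
It also fails if it takes over 58 s, if anything falls off the work surface, if the arm or the gripper's body presses on something with over 40 N, if the wrist force passes 120 N, or if a joint passes its speed limit or range.

## Working session

There is one attempt and no reset: what is moved stays moved. The work goes in short steps, Python scripts to look and compute and a shell command to move; the robot and the scene stay as the last step left them, time stands still between calls to the robot, and variables do not carry over. Pictures are saved under pics/ and viewed, at most 10 in all, crops included, and the job is handed in when it is done.

```bash
mkdir -p pics; ls; python3 - <<'E'
from cell import env
import cv2
for n in ("top","side"):
    c=env.read_camera(n); cv2.imwrite(f"pics/{n}0.png",c["img"]); print(n,c["K"],c["k1"],c["pose"])
print(env.state())
E
```

```text
pics
top [[490.35247042   0.         322.82400758]
 [  0.         490.35247042 236.63682284]
 [  0.           0.           1.        ]] -0.10045878951985293 [[-4.13011482e-02 -9.77918195e-01  2.04866345e-01  2.52808841e+02]
 [-9.99143250e-01  4.09657079e-02 -5.88018622e-03  2.64335079e+01]
 [-2.64215378e-03 -2.04933685e-01 -9.78772294e-01  1.20635897e+03]
 [ 0.00000000e+00  0.00000000e+00  0.00000000e+00  1.00000000e+00]]
side [[514.51003484   0.         324.41504402]
 [  0.         514.51003484 238.39362704]
 [  0.           0.           1.        ]] -0.01823202872595414 [[-9.87179926e-01 -1.02479267e-01  1.22367456e-01  3.14835643e+02]
 [-1.58101686e-01  5.22632160e-01 -8.37770542e-01  1.27328485e+03]
 [ 2.19009437e-02 -8.46376763e-01 -5.32134122e-01  8.70826202e+02]
 [ 0.00000000e+00  0.00000000e+00  0.00000000e+00  1.00000000e+00]]
{'t': 0.1, 'joints': array([ 1.23640349e+00,  4.91497904e-01,  1.55937265e+00,  8.20458650e-06,
        1.09168562e+00, -1.05603816e-01]), 'qvel': array([-0.00051186, -0.00059775, -0.00121294, -0.00164806,  0.000161  ,
        0.00175999]), 'tau': array([ 2.06363504e-03, -6.13617468e+01, -2.58605576e+01,  6.93715992e-02,
        4.69801796e-02, -1.95904221e-05]), 'eef_pos': array([141.66636743, 608.54323722, 233.12648841]), 'tcp_rot': array([-3.14063527e+00, -1.08799005e-04,  2.91279979e+00]), 'ft_force': array([-0.45432417,  0.40479107, -0.00632371]), 'moment': array([-0.04476429,  0.02375652, -0.00190977]), 'grip_force': 0.0, 'opening': 0.997296223862867}
```

View pics/top0.png

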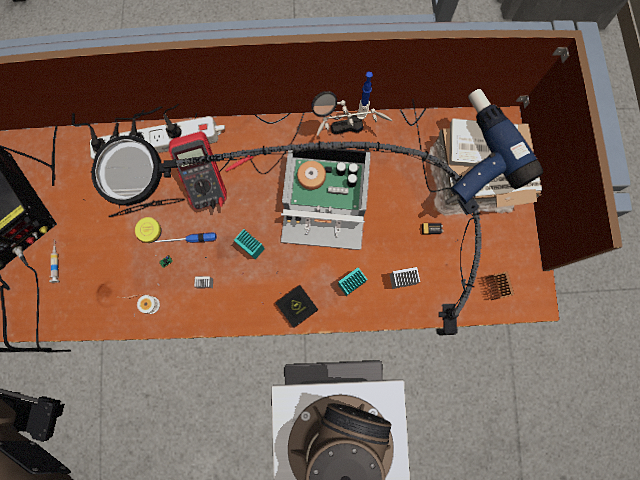

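View pics/side0.png

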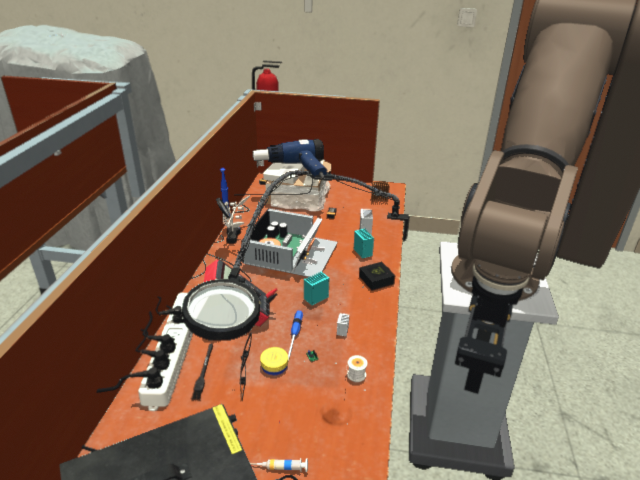

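The top view shows the chassis at about (325,200) with the panel leaning towards the robot. The grey large sink is at (405,278), the small sink at (203,282), and a lamp gooseneck arches over from (165,165) to (448,320). I'll enlarge both views.

```bash
cat > h.py <<'E'
from cell import env
import numpy as np, cv2
def ray(c,uv):
    K,k=c["K"],c["k1"]
    d=cv2.undistortPoints(np.array([[uv]],float),K,np.array([k,0,0,0,0.]))[0,0]
    P=c["pose"]; return P[:3,3],P[:3,:3]@np.array([d[0],d[1],1])
def onz(c,uv,z):
    o,d=ray(c,uv); return o+d*(z-o[2])/d[2]
def tri(c1,u1,c2,u2):
    o1,d1=ray(c1,u1);o2,d2=ray(c2,u2)
    s=np.linalg.lstsq(np.c_[d1,-d2],o2-o1,rcond=None)[0]
    a,b=o1+d1*s[0],o2+d2*s[1]; return (a+b)/2,np.linalg.norm(a-b)
def proj(c,p):
    P=np.linalg.inv(c["pose"]); q=P[:3,:3]@np.array(p,float)+P[:3,3]; s=q[:2]/q[2]; s=s*(1+c["k1"]*(s@s)); return c["K"][:2,:2]@s+c["K"][:2,2]
def crop(img,x,y,w,h,k,f):
    cv2.imwrite(f,cv2.resize(img[y:y+h,x:x+w],None,fx=k,fy=k,interpolation=cv2.INTER_CUBIC))
E
python3 - <<'E'
from h import *
t=cv2.imread("pics/top0.png"); s=cv2.imread("pics/side0.png")
crop(t,270,140,160,150,4,"pics/topc.png"); crop(s,230,160,190,120,4,"pics/sidec.png")
E
```

```text
(no output)
```

View pics/topc.png

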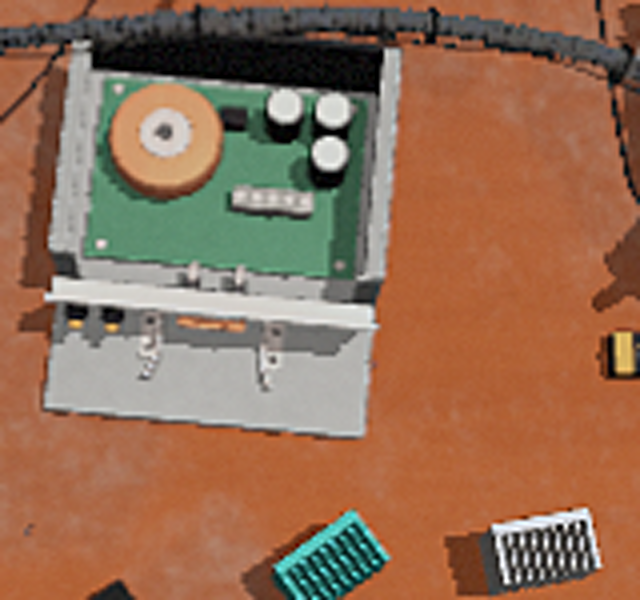

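View pics/sidec.png

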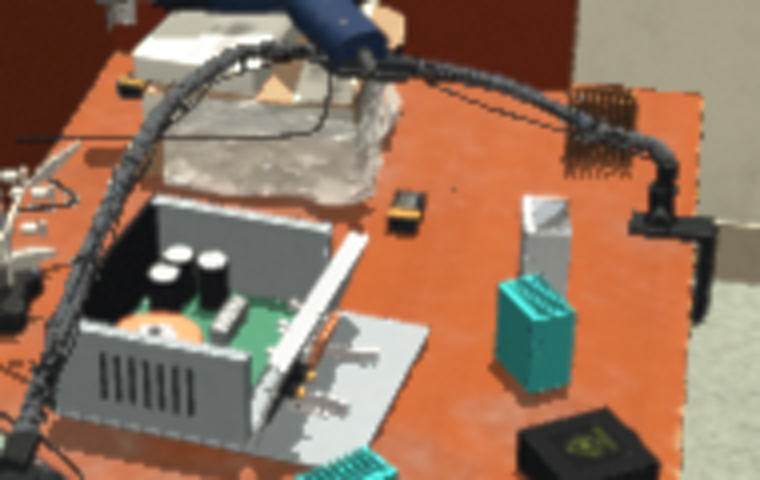

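```bash
python3 - <<'E'
from h import *
np.set_printoptions(precision=1,suppress=True)
T=env.read_camera("top");S=env.read_camera("side")
f=lambda p:(270+p[0]/4,140+p[1]/4)
L=onz(T,f((44,410)),12);R=onz(T,f((363,437)),12)
print("skirt",L,R,np.linalg.norm(L-R)); m=(L+R)/2; v=(L-R)[:2]; yaw=np.arctan2(-v[0],v[1]); 
c,s=np.cos(yaw),np.sin(yaw); O=m[:2]+75*np.array([c,s]); print("yaw",np.degrees(yaw),"O",O)
# side check of corners
g=lambda p:(230+p[0]/4,160+p[1]/4)
print("skirt side", onz(S,g((428,326)),12), onz(S,g((345,470)),12))
q=[onz(T,f(p),66) for p in((490,523),(587,510),(602,568),(500,590))]
q=np.array(q);print("sink",q,q.mean(0),[np.linalg.norm(q[i]-q[(i+1)%4]) for i in range(4)])
print("yaws",[np.degrees(np.arctan2(-(a-b)[0],(a-b)[1])) for a,b in((q[0],q[1]),(q[3],q[2]))],[np.degrees(np.arctan2((a-b)[1],(a-b)[0])) for a,b in((q[0],q[3]),(q[1],q[2]))])
# panel tilt: fit theta to outer top edge right corner
for p,y in(((376,328),-99),((45,298),99)):
    best=min(((np.linalg.norm(proj(T,[O[0]+c*x-s*y,O[1]+s*x+c*y,12+76*np.cos(th)])-f(p))),th) for th in np.linspace(0,1.2,121) for x in[-76*np.sin(th)]);print("tilt",best)
top=[(205,157),(250,151),(300,146),(340,147),(375,150),(410,153),(432,160),(450,178),(472,212),(478,240),(470,270),(455,300),(448,310)]
sp=np.array([g(p) for p in[(20,430),(60,340),(90,250),(130,165),(170,105),(210,70),(260,48),(310,48),(380,65),(440,75),(520,95),(590,125),(650,145),(665,165),(660,210)]])
d=np.linspace(0,14,300);sp=np.c_[np.interp(d,range(15),sp[:,0]),np.interp(d,range(15),sp[:,1])]
for t in top:
    b=min((tri(T,t,S,x) for x in sp),key=lambda r:r[1]);print("neck",t,b[0],round(b[1],1))
E
```

```text
skirt [492.3 123.7  12. ] [467.  -73.3  12. ] 198.58131223255424
yaw -7.31764598843698 O [554.   15.7]
skirt side [471.  -68.4  12. ] [502.3 128.5  12. ]
sink [[ 402.9 -140.4   66. ]
 [ 408.1 -198.2   66. ]
 [ 373.5 -204.4   66. ]
 [ 363.4 -143.6   66. ]] [ 387.  -171.7   66. ] [np.float64(58.026587891713916), np.float64(35.11659857254741), np.float64(61.64161038577734), np.float64(39.68881666837502)]
yaws [np.float64(5.111428735570014), np.float64(9.488733720208119)] [np.float64(4.580463694713121), np.float64(10.122582455281492)]
tilt (np.float64(0.44053377842335967), np.float64(0.31))
tilt (np.float64(0.4380207673873776), np.float64(0.29))
neck (205, 157) [678.9 287.2 133.4] 0.0
neck (250, 151) [652.  168.4 223.5] 0.0
neck (300, 146) [682.5  63.2 165.2] 0.0
neck (340, 147) [660.4 -25.2 204. ] 0.0
neck (375, 150) [ 655.6 -102.8  190.6] 0.3
neck (410, 153) [ 656.2 -185.1  164.3] 0.3
neck (432, 160) [ 640.6 -236.   155.3] 0.3
neck (450, 178) [ 600.6 -277.4  140.5] 0.9
neck (472, 212) [ 528.  -332.1  102.9] 0.2
neck (478, 240) [ 463.1 -344.1   88.1] 0.9
neck (470, 270) [ 394.  -319.8   81.4] 1.1
neck (455, 300) [ 327.1 -277.7   83. ] 1.0
neck (448, 310) [ 304.8 -261.3   75.4] 0.3
```

```bash
cat >> h.py <<'E'
from scipy.spatial.transform import Rotation as Ro
O=np.array([554.,15.7]);YAW=np.radians(-7.3)
def ch(x,y,z):
    c,s=np.cos(YAW),np.sin(YAW);return np.array([O[0]+c*x-s*y,O[1]+s*x+c*y,z])
def go(p,yaw):  # yaw of grasped object's +x, rad; tool x points opposite
    s=env.state();R=Ro.from_euler("xyz",s["tcp_rot"])
    d=R.inv().apply(np.array(p)-s["eef_pos"]);w=(yaw+np.pi-s["tcp_rot"][2]+np.pi)%(2*np.pi)-np.pi
    print("to",np.round(p,1),"delta",np.round(d,1),"turn",round(-np.degrees(w),2))
E
python3 - <<'E'
from h import *
go(ch(-60,-65,150),YAW); go(ch(-60,-65,92),YAW)
E
```

```text
to [486.2 -41.1 150. ] delta [-482.9 -554.6   83.6] turn -5.81
to [486.2 -41.1  92. ] delta [-482.9 -554.6  141.6] turn -5.81
```

```bash
python3 -m crank '[[-241,-277,40,-3,0],[-241,-277,40,-3,0],[-241,-277,40,-3,0],[-241,-277,40,-3,0],[-241,-277,40,-3,0],[-241,-277,40,-3,0],[-241,-277,40,-3,0],[-241,-277,40,-3,0],[-241,-277,40,-3,0],[-241,-277,40,-3,0]]' 
python3 - <<'E'
from h import *
go(ch(-60,-65,150),YAW)
E
```

```text
t: 1.03
eef_pos: [315.3, 280.2, 193.2]
tcp_rot: [-3.14, -0.0, 2.961]
ft_force: [-0.1, 1.4, -0.4]
opening: 0.357
grip_force: 0.0
to [486.2 -41.1 150. ] delta [-225.9 -285.3   43.4] turn -3.05
```

```bash
python3 -m crank '[[-226,-285,43,-3,0],[-226,-285,43,-3,0],[-226,-285,43,-3,0],[-226,-285,43,-3,0],[-226,-285,43,-3,0],[-226,-285,43,-3,0],[-226,-285,43,-3,0],[-226,-285,43,-3,0],[-226,-285,43,-3,0],[-226,-285,43,-3,0]]' 
python3 - <<'E'
from h import *
go(ch(-60,-65,92),YAW);go(ch(-35,-65,92),YAW)
for n in("top","side"):
    c=env.read_camera(n);cv2.imwrite(f"pics/{n}1.png",c["img"])
t=cv2.imread("pics/top1.png"); s=cv2.imread("pics/side1.png")
a=cv2.resize(t[140:290,270:430],(600,562),interpolation=cv2.INTER_CUBIC)
cv2.imwrite("pics/a1.png",a)
crop(s,230,160,200,150,4,"pics/b1.png")
E
```

```text
t: 1.87
eef_pos: [488.8, -40.0, 149.9]
tcp_rot: [-3.141, 0.001, 3.014]
ft_force: [-0.4, 1.3, 0.6]
opening: 0.003
grip_force: 0.0
to [486.2 -41.1  92. ] delta [ 2.5 -1.5 57.9] turn -0.01
to [511.  -44.3  92. ] delta [-22.5  -1.5  57.9] turn -0.01
```

View pics/b1.png

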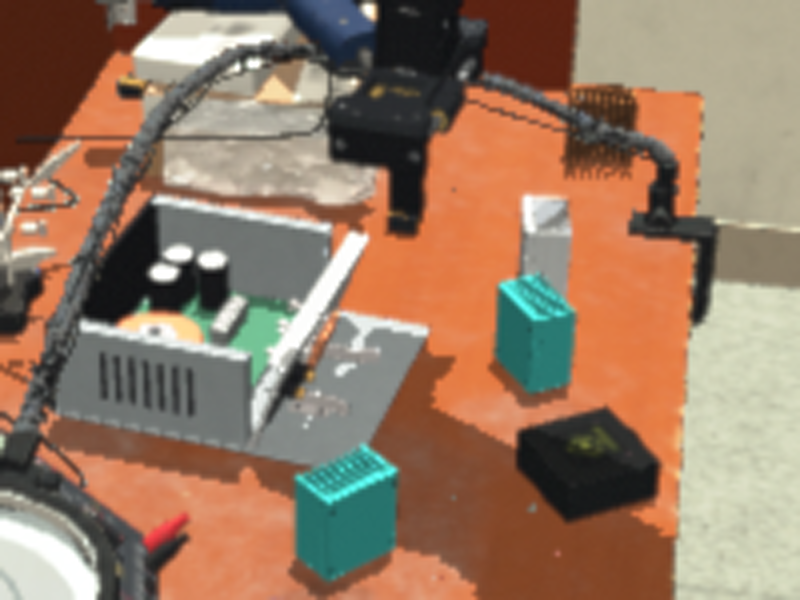

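The side view shows the closed fingers at crop (403,232), just in front of the leaning panel's free half. I'll go down, then push in small steps.

```bash
python3 -m crank '[[0,0,30,0,0],[0,0,58,0,0],[0,0,58,0,0],[-8,0,58,0,0],[-15,0,58,0,0],[-15,0,58,0,0]]'; python3 -m crank '[[-4,0,0,0,0],[-8,0,0,0,0],[-12,0,0,0,0],[-16,0,-1,0,0],[-20,0,-1,0,0],[-20,0,-1,0,0]]'
python3 -c "
from h import *
go(ch(-10,-65,93),YAW)"
```

```text
t: 2.47
eef_pos: [503.3, -37.7, 94.3]
tcp_rot: [-3.141, 0.004, 3.018]
ft_force: [-0.0, -0.3, -0.3]
opening: 0.001
grip_force: 0.0
t: 2.97
eef_pos: [521.5, -40.4, 93.7]
tcp_rot: [3.142, 0.0, 3.017]
ft_force: [0.0, -0.0, 0.7]
opening: 0.004
grip_force: 0.1
to [535.8 -47.5  93. ] delta [-15.1  -5.3   0.7] turn 0.19
```

```bash
for i in 1 2; do python3 -m crank '[[-2,0,0,0,0],[-4,0,0,0,0],[-6,0,-1,0,0],[-8,0,-1,0,0],[-8,0,-1,0,0]]';done
python3 -c "
from h import *
go(ch(-10,-65,93),YAW)"
```

```text
t: 3.38
eef_pos: [529.2, -41.4, 94.7]
tcp_rot: [3.142, 0.001, 3.017]
ft_force: [0.3, 0.0, -0.7]
opening: 0.008
grip_force: 0.4
t: 3.8
eef_pos: [537.2, -42.3, 95.6]
tcp_rot: [3.142, 0.001, 3.017]
ft_force: [0.1, 0.5, 0.0]
opening: 0.007
grip_force: 0.1
to [535.8 -47.5  93. ] delta [ 0.7 -5.3  2.6] turn 0.19
```

```bash
python3 - <<'E'
from h import *
c=env.read_camera("top");t=c["img"];s=env.read_camera("side")["img"]
a=cv2.resize(t[180:270,270:400],None,fx=3,fy=3,interpolation=2);b=cv2.resize(s[190:290,240:370],None,fx=3,fy=3,interpolation=2)
cv2.imwrite("pics/ab2.png",np.hstack([np.vstack([a,np.zeros((30,390,3),np.uint8)]),b]))
E
```

```text
(no output)
```

View pics/ab2.png

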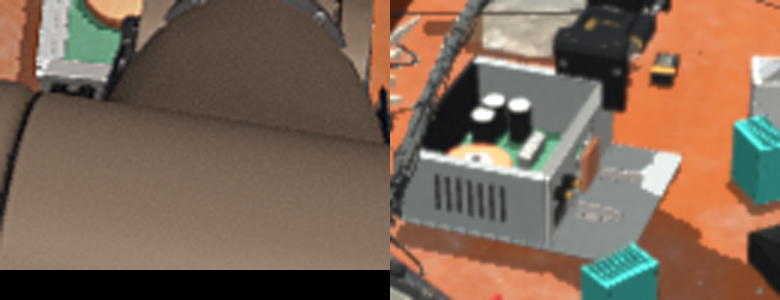

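The side crop shows the panel nearly upright, with its top edge along (600,80)–(550,180) and the fingers behind it. I'll keep pushing to the end stop.

```bash
for i in 1 2 3; do python3 -m crank '[[-1,0,0,0,0],[-2,0,0,0,0],[-3,0,0,0,0],[-3,0,0,0,0]]' | egrep 't:|eef|ft_';done
```

```text
t: 4.23
eef_pos: [538.4, -42.4, 95.6]
tcp_rot: [3.141, -0.003, 3.018]
ft_force: [-7.9, 0.0, 6.1]
t: 4.57
eef_pos: [538.7, -42.5, 95.5]
tcp_rot: [3.141, -0.009, 3.018]
ft_force: [-20.2, -0.4, 16.3]
t: 4.9
eef_pos: [539.0, -42.5, 95.4]
tcp_rot: [3.141, -0.016, 3.018]
ft_force: [-33.6, -0.8, 26.3]
```

```bash
python3 -m crank '[[30,0,0,0,0],[50,0,-40,0,95],[60,0,-80,0,95],[60,0,-80,0,95],[60,0,-80,0,95]]' | egrep 't:|eef|ft_'
python3 -c "
from h import *
go([387,-172,150],np.radians(7.3))"
```

```text
t: 5.32
eef_pos: [486.8, -36.1, 177.9]
tcp_rot: [-3.141, 0.005, 3.018]
ft_force: [-0.0, 0.1, 0.1]
to [ 387 -172  150] delta [  82.4 -147.2   27.5] turn -14.41
```

```bash
python3 -m crank '[[82,-147,27,-14.4,82],[82,-147,27,-14.4,82],[82,-147,27,-14.4,82],[82,-147,27,-14.4,82],[82,-147,27,-14.4,82],[82,-147,27,-14.4,82]]' | egrep 't:|eef|ft_'
python3 - <<'E'
from h import *
T=env.read_camera("top");S=env.read_camera("side")
cv2.imwrite("pics/t3.png",T["img"]);cv2.imwrite("pics/s3.png",S["img"])
print(onz(T,(270+388/4,140+553/4),66),onz(T,(270+352/4,140+512/4),66))
go([387,-172,38],np.radians(7.3))
a=cv2.resize(T["img"][180:300,270:430],None,fx=2.5,fy=2.5,interpolation=2);b=cv2.resize(S["img"][180:300,240:400],None,fx=2.5,fy=2.5,interpolation=2)
cv2.imwrite("pics/ab3.png",np.hstack([a,b]))
E
```

```text
t: 5.82
eef_pos: [384.9, -173.6, 147.1]
tcp_rot: [3.14, -0.002, -3.018]
ft_force: [1.1, -0.3, 0.3]
[387.87815719 -79.48558899  66.        ] [412.92235962 -59.77480997  66.        ]
to [ 387 -172   38] delta [ -0.5  -0.2 109.8] turn -0.11
```

View pics/ab3.png

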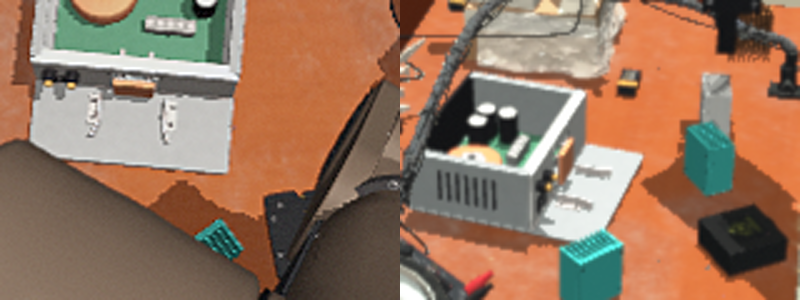

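The panel is upright (top edge at crop y≈72) and the tabs are visible at (95,110) and (168,118). Next I'll grasp the sink.

```bash
python3 -m crank '[[0,0,35,0,82],[0,0,70,0,82],[0,0,100,0,82],[0,0,107,0,82],[0,0,107,0,82],[0,0,107,0,40],[0,0,107,0,40],[0,0,107,0,40],[0,0,107,0,40]]' | egrep 't:|eef|ft_|op|gr'
python3 -m crank '[[0,0,0,0,40],[0,0,0,0,40],[0,0,0,0,40],[0,0,0,0,40]]' | egrep 't:|eef|ft_|op|gr'
```

```text
t: 6.67
eef_pos: [387.1, -171.8, 42.8]
tcp_rot: [-3.14, 0.002, -3.014]
ft_force: [-0.4, 0.3, 0.5]
opening: 0.635
grip_force: 0.0
t: 7.0
eef_pos: [387.0, -171.9, 42.7]
tcp_rot: [-3.14, 0.002, -3.014]
ft_force: [-0.4, 1.7, 11.3]
opening: 0.613
grip_force: 30.0
```

```bash
python3 -m crank '[[0,0,-5,0,40],[0,0,-20,0,40],[0,0,-50,0,40],[0,0,-60,0,40],[0,0,-60,0,40]]' | egrep 't:|eef|ft_|op|gr'
python3 - <<'E'
from h import *
t=cv2.imread("pics/t3.png"); crop(t,277,200,95,55,8,"pics/t3c.png")
E
```

```text
t: 7.42
eef_pos: [387.2, -172.1, 103.9]
tcp_rot: [-3.139, 0.003, -3.014]
ft_force: [-0.0, -0.7, -2.1]
opening: 0.609
grip_force: 30.0
```

View pics/t3c.png

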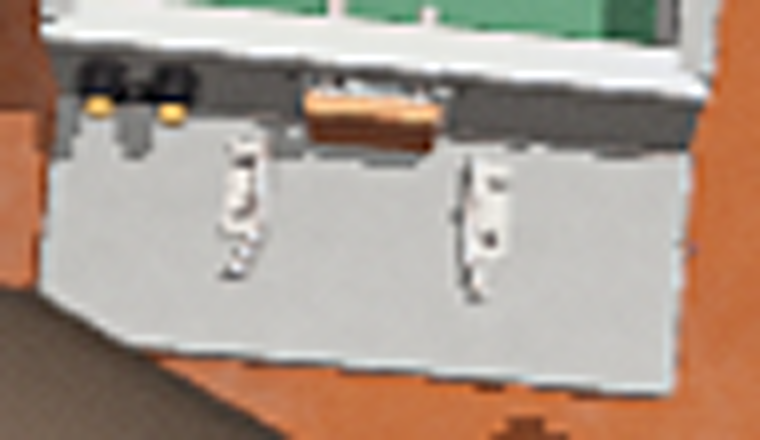

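```bash
python3 - <<'E'
from h import *
from scipy.optimize import least_squares
T=env.read_camera("top")
pts=[((308,113),(-10,20,68)),((440,124),(-10,-20,68)),((673,394),(-75,-100,12)),((42,40),(0,99,88)),((705,100),(0,-99,88)),((262,140),(-8,31.5,24)),((473,158),(-8,-31.5,24))]
def r(p):
    c,s=np.cos(p[2]),np.sin(p[2])
    return np.array([proj(T,[p[0]+c*x-s*y,p[1]+s*x+c*y,z])-(277+u/8-.4,200+v/8-.4) for (u,v),(x,y,z) in pts]).ravel()
o=least_squares(r,[554,15,-.13],loss="soft_l1");print(o.x,np.degrees(o.x[2]),np.round(o.fun.reshape(-1,2),2))
E
```

```text
[ 5.55158944e+02  1.58266200e+01 -1.33066680e-01] -7.624159185484303 [[-0.5   0.02]
 [-0.37  0.11]
 [ 0.04  0.17]
 [-0.25  0.02]
 [ 0.38 -0.11]
 [ 1.05 -0.11]
 [-0.06 -0.12]]
```

```bash
sed -i 's/^O=.*/O=np.array([555.2,15.8]);YAW=np.radians(-7.55)/' h.py; python3 - <<'E'
from h import *
go(ch(-90,0,105),YAW)
E
```

```text
to [466.   27.6 105. ] delta [-103.8  187.9   -2.4] turn 14.83
```

```bash
python3 -m crank '[[0,0,-30,0,40],[0,0,-45,0,40],[-30,50,-45,5,40],[-50,100,-45,10,40],[-80,140,-45,14.8,40],[-104,170,-45,14.8,40],[-104,188,-45,14.8,40],[-104,188,-45,14.8,40],[-104,188,-45,14.8,40],[-104,188,-45,14.8,40]]' | egrep 't:|eef|rot|ft_|op|gr'
python3 - <<'E'
from h import *
go(ch(-80,0,58),YAW)
T=env.read_camera("top");S=env.read_camera("side")
cv2.imwrite("pics/t4.png",T["img"]);cv2.imwrite("pics/s4.png",S["img"])
crop(S["img"],270,180,110,100,6,"pics/s4c.png")
E
```

```text
t: 8.3
eef_pos: [465.2, 28.1, 145.7]
tcp_rot: [-3.141, -0.002, 3.012]
ft_force: [-0.3, -0.5, -1.7]
opening: 0.606
grip_force: 30.0
to [475.9  26.3  58. ] delta [-11.   -0.4  87.7] turn 0.14
```

View pics/s4c.png

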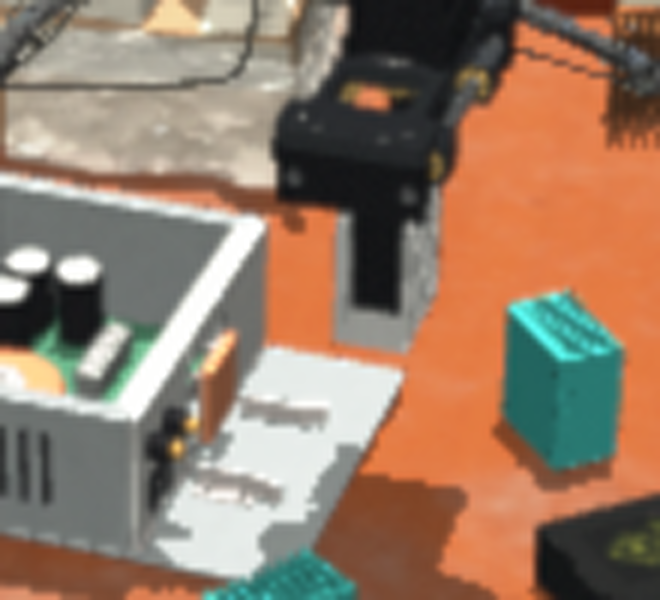

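The side crop shows the sink held upright, its underside at crop (370,345), above the tray in front of the two tabs. I'll lower it and slide in.

```bash
python3 -m crank '[[-5,0,30,0,40],[-5,0,60,0,40],[-5,0,80,0,40],[-5,0,86,0,40],[-5,0,86,0,40],[-5,0,86,0,40]]' | egrep 't:|eef|rot|ft_|op|gr'
python3 -m crank '[[-5,0,0,0,40],[-10,0,0,0,40],[-15,0,0,0,40],[-20,0,0,0,40],[-20,0,0,0,40]]' | egrep 't:|eef|rot|ft_|op|gr'
python3 -c "
from h import *
go(ch(-30,0,57),YAW);go(ch(-40,0,57),YAW)"
```

```text
t: 8.9
eef_pos: [470.9, 26.6, 61.1]
tcp_rot: [3.142, -0.0, 3.009]
ft_force: [-0.1, -0.3, -1.9]
opening: 0.608
grip_force: 30.0
t: 9.32
eef_pos: [492.0, 24.6, 61.1]
tcp_rot: [3.141, 0.002, 3.011]
ft_force: [-0.6, 0.3, -1.4]
opening: 0.613
grip_force: 30.0
to [525.5  19.7  57. ] delta [-33.8  -0.5   4.2] turn 0.04
to [515.5  21.1  57. ] delta [-23.8  -0.5   4.1] turn 0.04
```

```bash
python3 -m crank '[[-5,0,2,0,40],[-10,0,3,0,40],[-15,0,3,0,40],[-20,0,3,0,40],[-22,0,3,0,40],[-22,0,3,0,40]]' | egrep 't:|eef|rot|ft_|op|gr'
python3 -c "
from h import *
print(env.state()['moment']);go(ch(-30,0,57),YAW)"
```

```text
t: 9.82
eef_pos: [513.0, 21.8, 57.5]
tcp_rot: [3.141, 0.0, 3.01]
ft_force: [-0.4, -0.4, -1.6]
opening: 0.609
grip_force: 30.0
[-0.02596124  0.04567118 -0.00931309]
to [525.5  19.7  57. ] delta [-12.7  -0.4   0.5] turn 0.04
```

```bash
python3 -m crank '[[-4,0,0,0,40],[-6,0,1,0,40],[-8,0,1.5,0,40],[-8,0,2,0,40],[-8,0,2,0,40]]' | egrep 't:|eef|rot|ft_|op|gr'
python3 -m crank '[[0,0,0.5,0,40],[0,0,1,0,40],[0,0,1,0,40]]' | egrep 't:|eef|rot|ft_|op|gr'
python3 -c "
from h import *
go(ch(-28,0,55),YAW)"
```

```text
t: 10.23
eef_pos: [520.3, 20.8, 55.5]
tcp_rot: [3.142, -0.0, 3.011]
ft_force: [-1.2, 0.2, -2.7]
opening: 0.607
grip_force: 30.0
t: 10.48
eef_pos: [520.2, 20.8, 54.7]
tcp_rot: [3.142, -0.0, 3.011]
ft_force: [-1.8, 0.1, 0.4]
opening: 0.609
grip_force: 30.0
to [527.4  19.5  55. ] delta [-7.3 -0.4 -0.3] turn 0.04
```

```bash
for i in 1 2 3 4; do python3 -m crank '[[-1,0,0,0,40],[-2,0,0,0,40],[-2.5,0,0,0,40],[-2.5,0,0,0,40]]' | egrep 'eef|rot|ft_';done
```

```text
eef_pos: [522.8, 20.5, 54.7]
tcp_rot: [3.142, -0.0, 3.011]
ft_force: [-2.7, 0.9, 3.6]
eef_pos: [525.3, 20.2, 54.7]
tcp_rot: [3.141, -0.0, 3.011]
ft_force: [-4.4, -0.3, 5.7]
eef_pos: [527.3, 19.9, 54.7]
tcp_rot: [3.142, -0.001, 3.011]
ft_force: [-6.2, 0.9, 7.8]
eef_pos: [528.8, 19.7, 54.8]
tcp_rot: [-3.142, -0.003, 3.011]
ft_force: [-10.1, 1.8, 11.8]
```

```bash
python3 -m crank '[[0,0,-0.5,0,40],[0,0,-1,0,40],[0,0,-1,0,40]]' | egrep 'eef|rot|ft_'; python3 -m crank '[[0,0,-0.5,0,40],[0,0,-1,0,40],[0,0,-1,0,40]]' | egrep 'eef|rot|ft_'
python3 - <<'E'
from h import *
print(env.state()['moment'])
T=env.read_camera("top");S=env.read_camera("side")
cv2.imwrite("pics/t5.png",T["img"])
crop(S["img"],270,190,90,80,7,"pics/s5c.png")
E
```

```text
eef_pos: [529.5, 19.6, 55.1]
tcp_rot: [3.142, -0.002, 3.01]
ft_force: [-5.3, 1.1, -4.7]
eef_pos: [529.7, 19.6, 56.2]
tcp_rot: [3.142, -0.002, 3.01]
ft_force: [-4.9, 0.5, -4.6]
[ 0.23065282  0.90237789 -0.10960645]
```

View pics/s5c.png

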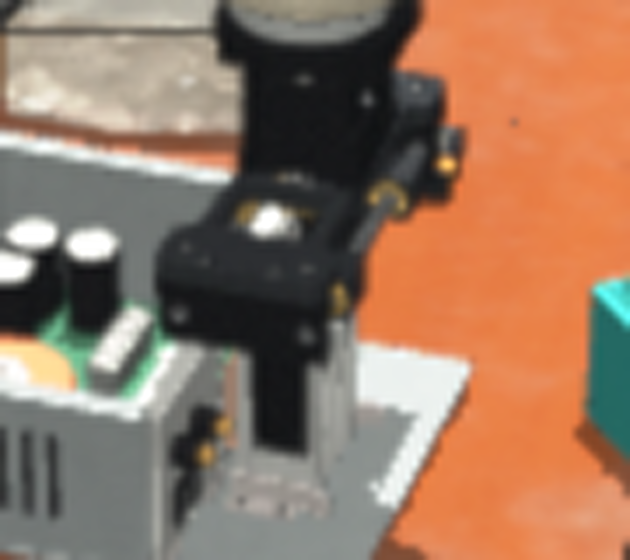

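The side crop shows the sink standing between the tabs at (275,470) with its face against the copper. Plate force is about 5 N, so I'll keep pressing gradually.

```bash
for i in 1 2; do python3 -m crank '[[-0.7,0,0,0,40],[-1.3,0,0,0,40],[-2,0,0,0,40],[-2,0,0,0,40],[-2,0,0,0,40]]' | egrep 'eef|rot|ft_';done;  python3 -m crank '[[0,0,0.5,0,40],[0,0,0.8,0,40],[0,0,0.8,0,40]]' | egrep 'eef|rot|ft_'
```

```text
eef_pos: [531.3, 19.4, 56.2]
tcp_rot: [3.142, -0.003, 3.01]
ft_force: [-6.6, 1.4, -2.5]
eef_pos: [532.8, 19.2, 56.2]
tcp_rot: [3.142, -0.004, 3.01]
ft_force: [-10.1, 0.6, -0.6]
eef_pos: [532.9, 19.1, 55.6]
tcp_rot: [-3.142, -0.003, 3.01]
ft_force: [-9.9, 0.5, 1.7]
```

```bash
python3 -m crank '[[-0.6,0,0,0,40],[-1.3,0,0,0,40],[-1.3,0,0,0,40],[-1.3,0,0,0,40]]' | egrep 'eef|rot|ft_'; python3 -m crank '[[0,0,0,0,40],[0,0,0,0,40],[0,0,0,0,40],[0,0,0,0,40],[0,0,0,0,40],[0,0,0,0,40],[0,0,0,0,40],[0,0,0,0,40]]'
python3 - <<'E'
from h import *
s=env.state();c,w=np.cos(YAW),np.sin(YAW);d=s['eef_pos'][:2]-O;f=s['ft_force'];print(c*d[0]+w*d[1],-w*d[0]+c*d[1],c*f[0]+w*f[1],f,s['moment'])
E
```

```text
eef_pos: [533.9, 19.0, 55.6]
tcp_rot: [-3.142, -0.004, 3.01]
ft_force: [-11.7, 0.9, 4.1]
t: 14.5
eef_pos: [533.9, 19.0, 55.6]
tcp_rot: [-3.142, -0.004, 3.01]
ft_force: [-11.2, 1.1, 2.7]
opening: 0.606
grip_force: 30.0
-21.56253586041078 0.37148445401121233 -11.274568156877514 [-11.23006487   1.07968647   2.69810832] [ 0.11718899  1.82614944 -0.16052285]
```

```bash
python3 -c "
from cell import env
print(env.job_done())"
```

```text
the job is handed in; nothing more can be done
None
```

I swung the panel up to its end stop, and the robot is now holding the larger heat sink on the tray between the tabs with a steady push of about 11 N, the plate an estimated 6.5 mm in. I handed the job in at about 14.5 s; it returned no verdict.

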